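# Engage the magnets of a bead separator past its eccentric lock

## Task

Put the magnets against the sample tubes: with the fingertips, push the black cam lever of the bead separator round until it points straight forward, in line with the slide's travel and away from the push plate, so that the cam's low side faces the follower roller, and only then push the magnet slide forward by its upright push plate until the magnet bar is fully home, flush against the white tube block. Push only, nothing is to be lifted: the tubes stay seated in the block, the lever stays forward, and the other things on the bench are left where they are.

Things in the scene. Friction and masses are not known exactly. Their poses are not given: they have to be found in the camera images.
- station: Magnetic bead separator, fixed on the bench: aluminium base 190 mm (x) by 300 mm (y), its top 14 mm high. Origin: centre of its underside. +x is FORWARD, the way the magnet slide goes home, roughly away from the robot; +y is left. In this frame (mm): white tube block 36 x 170 centred at (45, -45), top 50 high; cam pivot at (20, 105). All heights are above the bench.
- slide (a joint): Travel of the magnet slide along the station's +x, m: 0 = back, 0.034 = home at a hard stop, magnet bar flush with the tube block. An aluminium carriage on two rails; about 3 N moves it and it stays where left. Unless the cam is at its low point, the roller on its left arm meets the cam after 5 to 18 mm and stops it; with the lever within 0.3 rad of 0 it can go home.
- push_face (a point): Centre of the rear face (the side to push, facing the station's -x) of the slide's upright push plate, 40 mm high; the plate is 110 mm wide along y, 6 mm thick, from 22 to 55 mm high. Behind it the base plate (14 mm high) runs on 31 mm when the slide is back, then open bench. Moves with the slide; station axes.
- magnet_face (a point): Centre of the front face of the dark magnet bar across the slide's front edge (170 mm wide, 30 to 52 mm high). Moves with the slide; at home it is flush with the tube block's rear face.
- cam (a joint): Angle of cam and lever, rad, counter-clockwise from above, from the station's +x. 0 = LOW POINT at the roller: lever straight forward (+x). 1.57 = lever left (+y). About 2.8 = lever back towards the robot, high side at the roller. Starts from 1.9 to 2.8, so turn it clockwise; stops at -0.2 (a pin) and 2.9. Stiff: 0.4 N m (7 N at 55 mm from the pivot), stays where left.
- cam_axis (a point): Point on the cam's vertical pivot axis at mid-height of the lever, 49 mm high; its x axis points along the lever. The cam is a 60 mm steel disc bored 16 mm off centre, 18 to 32 mm high; the lever lies over its high side.
- lever_end (a point): Centre of the rounded end (18 mm across) of the cam's black lever, 80 mm from the pivot, 49 mm high; moves with the cam. The lever is a straight radial bar 13 mm wide, from 40 to 58 mm high. Everything it sweeps over (roller, arm, base) is below 36 mm; the tubes and the push plate lie outside its sweep.
- tube1: loose capped 2 ml sample tube, 11 mm across (cap 14 mm), 41 mm tall, standing in the tube block at about y = -115 mm of the station; cap top 61 mm above the bench; origin at the centre of its bottom end, 20 mm above the bench. Leave it in place.
- tube2: loose capped 2 ml sample tube, 11 mm across (cap 14 mm), 41 mm tall, standing in the tube block at about y = -95 mm of the station; cap top 61 mm above the bench; origin at the centre of its bottom end, 20 mm above the bench. Leave it in place.
- tube3: loose capped 2 ml sample tube, 11 mm across (cap 14 mm), 41 mm tall, standing in the tube block at about y = -55 mm of the station; cap top 61 mm above the bench; origin at the centre of its bottom end, 20 mm above the bench. Leave it in place.
- tube4: loose capped 2 ml sample tube, 11 mm across (cap 14 mm), 41 mm tall, standing in the tube block at about y = -35 mm of the station; cap top 61 mm above the bench; origin at the centre of its bottom end, 20 mm above the bench. Leave it in place.
- tube5: loose capped 2 ml sample tube, 11 mm across (cap 14 mm), 41 mm tall, standing in the tube block at about y = 5 mm of the station; cap top 61 mm above the bench; origin at the centre of its bottom end, 20 mm above the bench. Leave it in place.
- tube6: loose capped 2 ml sample tube, 11 mm across (cap 14 mm), 41 mm tall, standing in the tube block at about y = 25 mm of the station; cap top 61 mm above the bench; origin at the centre of its bottom end, 20 mm above the bench. Leave it in place.
- reagent: small round reagent bottle with a cap, 44 mm across, 85 mm tall, standing to the right of the separator; origin at the centre of its underside. Bystander: leave it alone.
- cooler: blue 96-hole cooling rack, 85 x 125 x 50 mm, beyond the tube block; origin at the centre of its underside. Bystander: leave it alone.
- pipette: hand pipette lying on the bench left of the separator, about 250 mm long and 32 mm high; origin near its middle, on the bench, tip towards its +x. Bystander: leave it alone.
- marker: marker pen lying on the bench on the robot's side of the separator, 125 mm long, 15 mm high; origin at its middle, on the bench. Bystander: leave it alone.

How it is judged:
On the way, in this order (a step that is already met when the one before it is completed fails the run):
1. the cam is at its low point (lever within 0.3 rad of straight forward) while the magnet slide is still back (less than 6 mm forward) (value of joint cam between -0.3 and 0.3 rad and value of joint slide below 0.006 m), for 0.2 s.
2. the magnet slide is home (at least 31.5 of 34 mm forward) with the cam still at its low point (value of joint cam between -0.3 and 0.3 rad and value of joint slide above 0.0315 m), for 0.2 s.
At the end, for the whole second after the job is handed in: The slide is home (within 2.5 mm of its 34 mm stop) and at rest, the lever is within 0.3 rad of straight forward, all six tubes still stand seated in the block (risen less than 6 mm, tilted less than 0.25 rad) and no bystander has moved 20 mm (all of step 2 and velocity of joint slide below 0.005 m/s and z of each of tube1, tube2, tube3, tube4, tube5, tube6 in the frame of station below 0.026 m and angle between each of tube1, tube2, tube3, tube4, tube5, tube6's own z axis and vertical below 0.25 rad and distance of each of reagent, cooler, pipette, marker from where it was at the start of the episode below 0.02 m); the robot touches nothing.
It fails at once if the magnet slide is pushed forward (6 mm or more) while the cam is not yet at its low point (value of joint slide above 0.006 m and value of joint cam above 0.45 rad).
It fails at once if a sample tube is lifted (10 mm or more) (z of any of tube1, tube2, tube3, tube4, tube5, tube6 in the frame of station above 0.03 m).
It fails at once if a bystander is lifted (20 mm) or moved (30 mm) (height (world z) of any of reagent, cooler, pipette, marker above 0.02 m or distance of any of reagent, cooler, pipette, marker from where it was at the start of the episode above 0.03 m).
It also fails if it takes over 53 s, if anything falls off the work surface, if the arm or the gripper's body presses on something with over 40 N, if the wrist force passes 120 N, or if a joint passes its speed limit or range.

## Robot

A 6-joint arm with a two-finger parallel gripper is mounted at the origin on the work surface. World frame = base frame: x ahead of the robot, y to its left, z up, the work surface at z = 0. Lengths are in m, angles in rad, forces in N, time in s.
With the tool pointing down it reaches from about 0.3 to 1 m from the base axis. Payload 5.1 kg.
Tool frame: the origin (TCP) lies midway between the tips of the shut fingers; the grasp point (between the pads) lies 19 mm behind it; z points along the fingers, y is the direction in which the jaws open and shut (so a half turn about z gives the same grasp; the last joint's range is limited). The gripper opens to 95 mm and grips with 3 to 60 N. Pads are 20 mm wide; open, the fingers measure 119 mm over their backs; the gripper's body (75 mm by 180 mm) begins 59 mm behind the grasp point.
Start: joints at [-1.351, 0.124, 1.65, -0, 1.367, -0.083], TCP at [0.194, -0.62, 0.215] pointing down, gripper open.
Joint ranges: [-2.61, 2.61], [-1.02, 2.33], [0.03, 2.71], [-1.35, 4.49], [0.32, 2.68], [-2.91, 2.91]. Speed limits (rad/s): [2.57, 2.57, 3.14, 3.14, 3.14, 3.14].

## Interface

Orientations are given as [roll, pitch, yaw] about the fixed x, y, z axes, in that order (R = Rz(yaw) Ry(pitch) Rx(roll)).
In Python, from plant import telemetry, read_camera, get_calibration, finish_job, spotter gives the robot as it stands.
- The arm moves only by the tool step_arm, never from a script. Its argument "motion" is a list of rows, each an object with "slide": the shift along the tool's x, y, z in mm, a list of three; "twist": the turn, a rotation vector about the tool's x, y, z in rad, a list of three; "grip": the opening, from 0 (shut) to 1 (fully open). A call has 1 to 8 rows; each row shifts and turns the commanded pose from where the row before left it, along the tool's axes as they then stand; what a row does not reach is not made up. A row lasts 1/12 s, in which the tool goes at most 41.7 mm and 7.16 degrees, less where a joint would pass 70% of its speed; a pose out of reach is approached as far as the arm can. A call is refused whole if a number of a shift passes 41.7 or a number of a turn 0.125, either way. A call with a gripper value outside its range is refused whole. The fingers move at their own pace and stop on an object; "squeeze" is the grip in N (left out, the last holds). Time passes only in rows, so rows that do not move let the fingers close. It gives the time, the measured TCP pose, the force and the opening at its end, in the units of the state.
- telemetry.get_obs(): the state, without advancing time (a new reading comes with each control period).
- read_camera(name): name is "scene" or "top" or "wrist"; returns (picture, depth): 480x640x3 uint8, blue, green, red; 480x640 float32, m along the optical axis (not along the pixel's ray), 0 where there is no reading.
- get_calibration(name): a dict with "fx", "fy", "cx", "cy" (pixels), "R" (3x3) and "t" (3): a world point X has camera coordinates R X + t; the wrist camera has in their place "T_tool_cam" (4x4, takes a point from camera to tool coordinates, whose origin is the TCP and whose axes are the flange's). Camera axes: x right, y down, z forward; pixel columns grow to the right and rows downward; lengths in m; the calibration is good to about 2 mm. A picture is of the moment at which its call begins: read the wrist's pose just before it. get_calibration takes no time and is no camera call.
- finish_job(): hands the job in, once; it reports no verdict.
Trained networks look in the newest picture that a camera, given by its name, has taken for a name from the list of things; names that differ only in an ending like _2 or _b are one class to them, and where a whole thing is asked for, a point or a joint stands for the part that bears it (a point fixed in the world has none). Each returns a list of dicts, best first, with "p" (0 to 1); they miss things now and then, are a little off and sometimes report something else, mostly with a low value. They report only what shows in the picture. A call takes as long as a camera call.
- spotter.spot_in(camera, target): "position" ([column, row] in pixels, amid what is visible of it).
- spotter.cut_out(camera, target): "pixels" (480x640 bool, what is visible of it) and "position" ([column, row] in pixels, amid what is visible of it).
- spotter.pinpoint(camera, target): "position" ([column, row] in pixels: a listed point, or the origin of a listed thing).
The state is a dict: "t": time; "joint_positions": joint angles; "qd": joint speeds; "tau": joint torques, N m; "eef_pos": TCP position; "tcp_rot": TCP orientation; "contact_force": force on the tool from outside, world axes, zero at the start; "wrist_torque": the same for the moment, N m; "width": finger opening in m.
Only numpy, scipy, OpenCV 4.12 (cv2) and the standard library are available. Lean on these libraries where they do the work, as an engineer would, in place of code of your own. Each camera call takes 0.05 s, during which the arm holds its last target.

## Working session

There is one attempt and no reset: what is moved stays moved. The work goes in short steps, Python scripts to look and compute and a tool call to move; the robot and the scene stay as the last step left them, time stands still between calls to the robot, and variables do not carry over. Pictures are saved under pics/ and viewed, and the job is handed in when it is done.

Besides the shell and the picture viewer there is one more tool, called after ">>>" as name(argument=value, ...) on one line, values as JSON. step_arm: Moves the arm, as the interface text tells. Its arguments: {"type":"object","properties":{"motion":{"type":"array"},"squeeze":{"type":"number"}},"required":["motion"]}

```bash
mkdir -p pics; ls
python3 - <<'E'
from plant import telemetry, read_camera, get_calibration, spotter
import cv2, numpy as np
print(telemetry.get_obs())
for n in ["scene","top"]:
    im,d=read_camera(n); cv2.imwrite(f"pics/{n}0.png",im); np.save(f"{n}0_d.npy",d)
    c=get_calibration(n); print(n,c)
    for t in ["station","push_face","cam_axis","lever_end","magnet_face","reagent","cooler","pipette","marker"]:
        r=spotter.pinpoint(n,t)
        print(t,[(np.round(x["position"],1),round(x["p"],2)) for x in r[:2]])
print(telemetry.get_obs()["t"])
E
```

```text
pics
{'t': 0.0, 'joint_positions': array([-1.35060500e+00,  1.24517728e-01,  1.65163665e+00, -2.02857784e-05,
        1.36745790e+00, -8.25988423e-02]), 'qd': array([-0.00016362,  0.00067457,  0.00183919, -0.00026265, -0.00028757,
       -0.00058009]), 'tau': array([-1.24341976e-03, -4.17605138e+01, -3.59931350e+01,  7.71770929e-02,
        4.91662638e-02, -1.70366479e-04]), 'eef_pos': array([ 0.19365221, -0.61983648,  0.21340093]), 'tcp_rot': array([-3.13957827e+00, -1.46837337e-04,  3.02794137e-01]), 'contact_force': array([ 0.32945213, -0.05364811,  0.10960709]), 'wrist_torque': array([ 0.0325753 , -0.02609885, -0.01199686]), 'width': 0.09519124689158194}
scene {'fx': 617.0924826976357, 'fy': 617.0924826976357, 'cx': 318.8194118652922, 'cy': 246.6549889903874, 'R': array([[ 0.87903734,  0.47672373,  0.00527693],
       [ 0.35593305, -0.64886551, -0.67252154],
       [-0.31718295,  0.59304978, -0.74005874]]), 't': array([-0.54241634, -0.16463274,  1.20495206])}
station [(array([289.9, 267.8]), 0.71)]
push_face [(array([241.5, 252.8]), 0.83)]
cam_axis [(array([335.4, 217.1]), 0.66)]
[... 408 characters left out ...]
897, 'R': array([[ 0.00609618, -0.99943288,  0.0331172 ],
       [-0.99756615, -0.0083785 , -0.06922127],
       [ 0.06945948, -0.03261461, -0.99705149]]), 't': array([-0.01418717,  0.58412841,  1.09717114])}
station [(array([316.4, 259.5]), 0.9)]
push_face [(array([333. , 290.2]), 0.71)]
cam_axis [(array([264.5, 238.3]), 0.86), (array([334.3, 237.3]), 0.7)]
lever_end [(array([227. , 253.3]), 0.83)]
magnet_face [(array([336.8, 259.6]), 0.73)]
reagent [(array([412.2, 265.8]), 0.77), (array([335.1, 262.1]), 0.62)]
cooler [(array([344.4, 177.9]), 0.62), (array([291.6, 331.9]), 0.37)]
pipette [(array([197.9, 242.3]), 0.57)]
marker [(array([293.5, 332.6]), 0.6), (array([342.8, 238.7]), 0.42)]
1.0
```

View pics/top0.png

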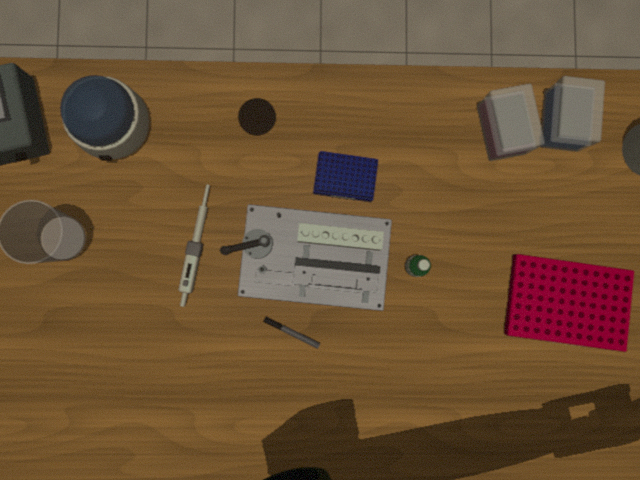

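View pics/scene0.png

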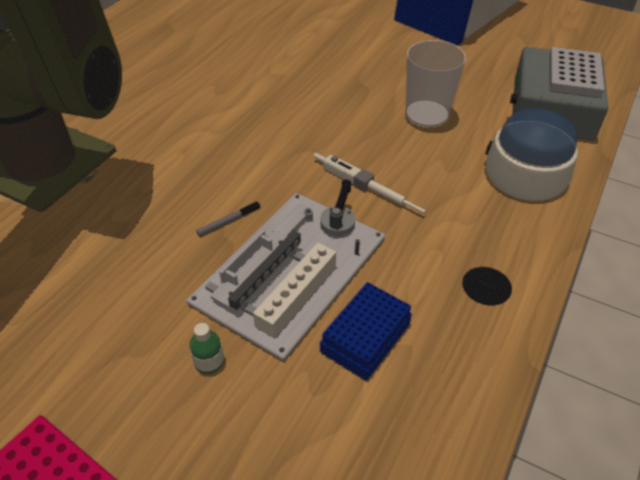

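```bash
cat > h.py <<'E'
import numpy as np
from plant import get_calibration
def atz(cam,px,z):
    c=get_calibration(cam); R=c["R"];t=c["t"]
    r=R.T@np.array([(px[0]-c["cx"])/c["fx"],(px[1]-c["cy"])/c["fy"],1.]); o=-R.T@t
    return o+r*(z-o[2])/r[2]
def proj(cam,X):
    c=get_calibration(cam); p=c["R"]@np.asarray(X,float)+c["t"]
    return np.array([c["fx"]*p[0]/p[2]+c["cx"],c["fy"]*p[1]/p[2]+c["cy"]])
E
python3 - <<'E'
from h import *
P={"station":(316.4,259.5,0),"push_face":(333,290.2,.04),"cam_axis":(264.5,238.3,.049),"lever_end":(227,253.3,.049),"magnet_face":(336.8,259.6,.041),"reagent":(412.2,265.8,0),"cooler":(344.4,177.9,0),"pipette":(197.9,242.3,0),"marker":(293.5,332.6,0)}
S={"station":(289.9,267.8,0),"push_face":(241.5,252.8,.04),"cam_axis":(335.4,217.1,.049),"lever_end":(347.2,185.5,.049),"magnet_face":(267.9,270.6,.041)}
for k,v in P.items(): print("top",k,atz("top",v[:2],v[2]).round(4))
for k,v in S.items(): print("scene",k,atz("scene",v[:2],v[2]).round(4))
E
```

```text
top station [ 0.5583 -0.0076  0.    ]
top push_face [ 0.4953 -0.04    0.04  ]
top cam_axis [0.5974 0.0973 0.049 ]
top lever_end [0.567  0.1709 0.049 ]
top magnet_face [ 0.5565 -0.0473  0.041 ]
top reagent [ 0.5467 -0.2078  0.    ]
top cooler [ 0.7304 -0.0654  0.    ]
top pipette [0.592  0.2376 0.    ]
top marker [0.4076 0.0385 0.    ]
scene station [5.621e-01 4.000e-04 0.000e+00]
scene push_face [ 0.4958 -0.0385  0.04  ]
scene cam_axis [0.5951 0.0986 0.049 ]
scene lever_end [0.577  0.1787 0.049 ]
scene magnet_face [ 0.5533 -0.0507  0.041 ]
```

Run:
```python
from h import *
import cv2
im=cv2.imread("pics/top0.png"); cv2.imwrite("pics/topz.png",cv2.resize(im[190:350,170:430],None,fx=3,fy=3,interpolation=cv2.INTER_CUBIC))
im=cv2.imread("pics/scene0.png"); cv2.imwrite("pics/scenez.png",cv2.resize(im[150:380,180:440],None,fx=2.6,fy=2.6,interpolation=cv2.INTER_CUBIC))
from plant import spotter
# fit pose: corners
px=np.array([(248,206),(391,219),(383,309),(239,296)],float)
W=np.array([atz("top",p,.014)[:2] for p in px]); print(W.round(4))
L=np.array([(95,150),(95,-150),(-95,-150),(-95,150)])/1e3
Wc=W.mean(0);H=(L).T@(W-Wc);th=np.arctan2(H[0,1]-H[1,0],H[0,0]+H[1,1]);print(Wc,th)
R=np.array([[np.cos(th),-np.sin(th)],[np.sin(th),np.cos(th)]])
print("res mm",((R@L.T).T+Wc-W)*1e3)
ca=R@[.020,.105]+Wc; print("cam axis",ca)
for le in [(.567,.1709),(.577,.1787)]:
    v=np.array(le)-ca; print("cam ang",np.arctan2(v[1],v[0])-th,np.linalg.norm(v))
for p in [(.4953,-.04),(.5565,-.0473)]: print("in station",R.T@(np.array(p)-Wc)*1e3)
```

```text
[[ 0.6667  0.1343]
 [ 0.6428 -0.1613]
 [ 0.4573 -0.1442]
 [ 0.4822  0.1497]]
[ 0.56226004 -0.00537244] -0.08409757332445812
res mm [[ 2.79965019  1.85252358]
 [ 1.52455773 -1.54908101]
 [-2.30075079 -2.64034125]
 [-2.02345713  2.33689868]]
cam axis [0.5910092  0.09757651]
cam ang 1.9713329960900083 0.07715423289553719
cam ang 1.8258971063400662 0.08232422584834784
in station [-63.8147313  -40.12972583]
in station [ -2.21783037 -42.26321981]
```

View pics/topz.png

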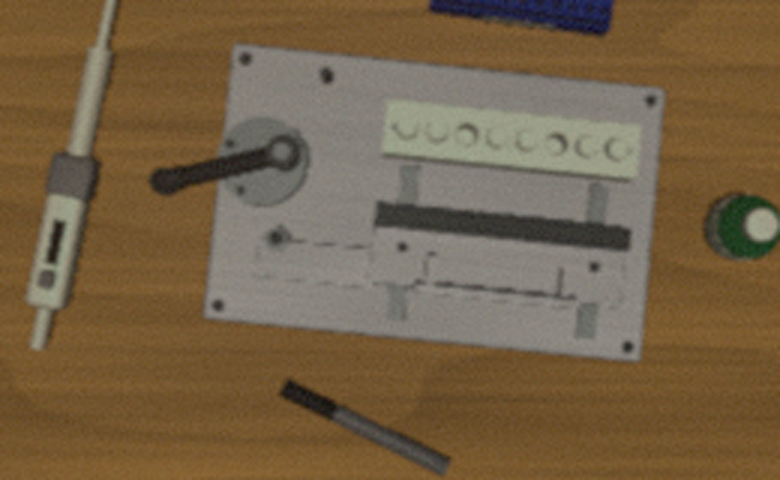

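View pics/scenez.png

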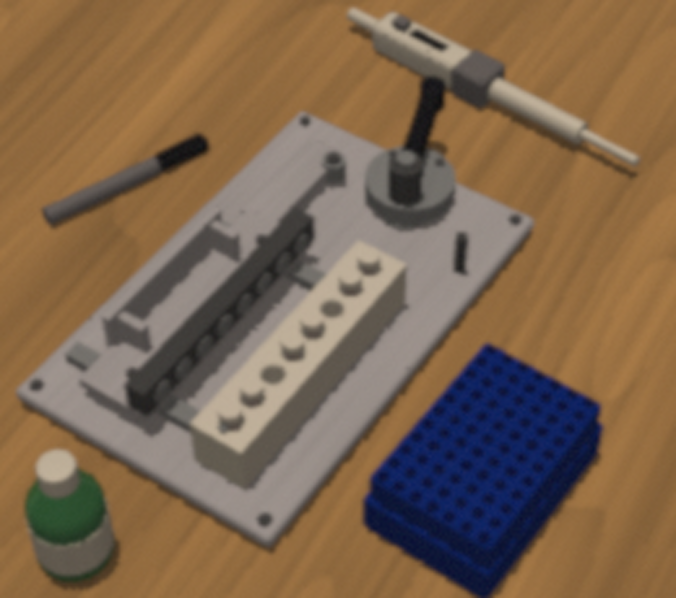

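>>> step_arm(motion=[{"slide": [23.6,-26,0],"twist": [0,0,0],"grip": 0},{"slide": [23.6,-26,0],"twist": [0,0,0],"grip": 0},{"slide": [23.6,-26,0],"twist": [0,0,0],"grip": 0},{"slide": [23.6,-26,0],"twist": [0,0,0],"grip": 0},{"slide": [23.6,-26,0],"twist": [0,0,0],"grip": 0},{"slide": [23.6,-26,0],"twist": [0,0,0],"grip": 0},{"slide": [23.6,-26,0],"twist": [0,0,0],"grip": 0},{"slide": [23.6,-26,0],"twist": [0,0,0],"grip": 0}], squeeze=30)

```text
t: 1.67
eef_pos: [0.3124, -0.3641, 0.2148]
tcp_rot: [3.141, -0.0, 0.302]
contact_force: [0.1, -0.2, 0.5]
width: 0.0472
```

>>> step_arm(motion=[{"slide": [23.6,-26,0],"twist": [0,0,0],"grip": 0},{"slide": [23.6,-26,0],"twist": [0,0,0],"grip": 0},{"slide": [23.6,-26,0],"twist": [0,0,0],"grip": 0},{"slide": [23.6,-26,0],"twist": [0,0,0],"grip": 0},{"slide": [23.6,-26,0],"twist": [0,0,0],"grip": 0},{"slide": [23.6,-26,0],"twist": [0,0,0],"grip": 0},{"slide": [23.6,-26,0],"twist": [0,0,0],"grip": 0},{"slide": [23.6,-26,0],"twist": [0,0,0],"grip": 0}])

```text
t: 2.33
eef_pos: [0.4306, -0.1091, 0.2151]
tcp_rot: [3.141, -0.001, 0.303]
contact_force: [0.7, -1.2, -0.2]
width: 0.0006
```

>>> step_arm(motion=[{"slide": [23.6,-26,0],"twist": [0,0,-0.12],"grip": 0},{"slide": [0,0,0],"twist": [0,0,-0.12],"grip": 0},{"slide": [0,0,0],"twist": [0,0,-0.12],"grip": 0},{"slide": [0,0,0],"twist": [0,0,-0.12],"grip": 0},{"slide": [0,0,0],"twist": [0,0,-0.12],"grip": 0}])

```text
t: 2.75
eef_pos: [0.4451, -0.0784, 0.2148]
tcp_rot: [3.141, -0.0, 0.91]
contact_force: [0.9, -0.2, 0.2]
width: 0.0002
```

>>> step_arm(motion=[{"slide": [0,0,0],"twist": [0,0,-0.124],"grip": 0},{"slide": [0,0,0],"twist": [0,0,-0.124],"grip": 0},{"slide": [0,0,0],"twist": [0,0,-0.124],"grip": 0},{"slide": [0,0,0],"twist": [0,0,-0.124],"grip": 0},{"slide": [0,0,0],"twist": [0,0,-0.124],"grip": 0},{"slide": [0,0,0],"twist": [0,0,-0.124],"grip": 0},{"slide": [0,0,0],"twist": [0,0,-0.124],"grip": 0},{"slide": [0,0,0],"twist": [0,0,-0.124],"grip": 0}])

```text
t: 3.42
eef_pos: [0.4449, -0.0789, 0.2148]
tcp_rot: [3.141, 0.0, 1.901]
contact_force: [0.7, 0.7, -0.5]
width: 0.0006
```

>>> step_arm(motion=[{"slide": [0,0,0],"twist": [0,0,-0.124],"grip": 0},{"slide": [0,0,0],"twist": [0,0,-0.124],"grip": 0},{"slide": [0,0,0],"twist": [0,0,-0.124],"grip": 0},{"slide": [0,0,0],"twist": [0,0,-0.124],"grip": 0},{"slide": [0,0,0],"twist": [0,0,-0.124],"grip": 0},{"slide": [0,0,0],"twist": [0,0,-0.124],"grip": 0},{"slide": [0,0,0],"twist": [0,0,-0.124],"grip": 0},{"slide": [0,0,0],"twist": [0,0,-0.124],"grip": 0}])

```text
t: 4.08
eef_pos: [0.4449, -0.0789, 0.2148]
tcp_rot: [3.142, 0.0, 2.893]
contact_force: [-0.3, 0.6, 0.1]
width: 0.0005
```

>>> step_arm(motion=[{"slide": [0,0,0],"twist": [0,0,-0.124],"grip": 0},{"slide": [0,0,0],"twist": [0,0,-0.124],"grip": 0},{"slide": [0,0,0],"twist": [0,0,-0.124],"grip": 0},{"slide": [0,0,0],"twist": [0,0,-0.124],"grip": 0},{"slide": [0,0,0],"twist": [0,0,0],"grip": 0}])

```text
t: 4.5
eef_pos: [0.4449, -0.0789, 0.2148]
tcp_rot: [-3.141, 0.0, -2.898]
contact_force: [-0.0, 0.6, 1.4]
width: 0.0003
```

```bash
cat >> h.py <<'E'
from scipy.spatial.transform import Rotation
def wrist_T(o):
    T=np.eye(4);T[:3,:3]=Rotation.from_euler("xyz",o["tcp_rot"]).as_matrix();T[:3,3]=o["eef_pos"]
    return T@get_calibration("wrist")["T_tool_cam"]
def watz(T,px,z):
    c=get_calibration("wrist")
    r=T[:3,:3]@np.array([(px[0]-c["cx"])/c["fx"],(px[1]-c["cy"])/c["fy"],1.]);o=T[:3,3]
    return o+r*(z-o[2])/r[2]
E
python3 - <<'E'
from h import *
from plant import telemetry, read_camera, spotter
import cv2
o=telemetry.get_obs(); print(o["eef_pos"],o["tcp_rot"],o["joint_positions"],o["t"])
im,d=read_camera("wrist"); cv2.imwrite("pics/w1.png",im)
T=wrist_T(o)
for t,z in [("push_face",.04),("cam_axis",.049),("lever_end",.049),("magnet_face",.041)]:
    for x in spotter.pinpoint("wrist",t)[:2]: print(t,x["p"],x["position"],watz(T,x["position"],z))
E
```

```text
[ 0.44494017 -0.07891758  0.21481114] [-3.14139005e+00  2.87282834e-04 -2.89840459e+00] [-2.94417861e-01 -3.35648898e-01  2.07286776e+00 -2.72894317e-05
  1.40402328e+00 -2.10839769e+00] 4.5
push_face 0.8 [334.1, 274.2] [ 0.49881005 -0.04535171  0.04      ]
cam_axis 0.77 [431.4, 374.5] [0.59340027 0.10058321 0.049     ]
cam_axis 0.3 [193.0, 265.0] [ 0.52154314 -0.19757305  0.049     ]
lever_end 0.81 [497.4, 370.3] [0.56863966 0.17553361 0.049     ]
```

View pics/w1.png

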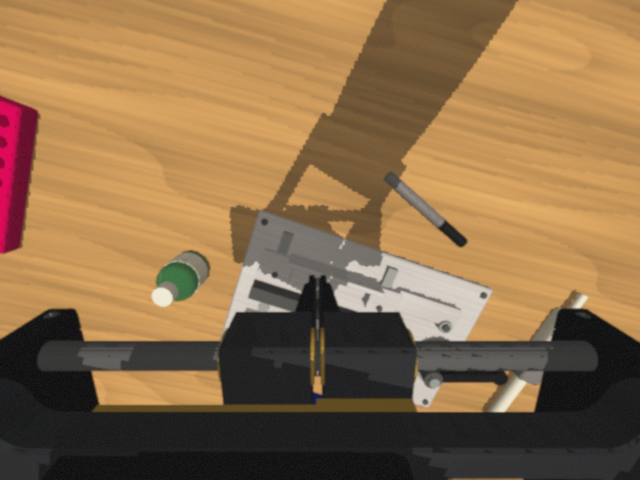

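>>> step_arm(motion=[{"slide": [-18.7,24.3,0],"twist": [0,0,0],"grip": 0},{"slide": [-18.7,24.3,0],"twist": [0,0,0],"grip": 0},{"slide": [-18.7,24.3,0],"twist": [0,0,0],"grip": 0},{"slide": [-18.7,24.3,0],"twist": [0,0,0],"grip": 0},{"slide": [-18.7,24.3,0],"twist": [0,0,0],"grip": 0},{"slide": [-18.7,24.3,0],"twist": [0,0,0],"grip": 0},{"slide": [-18.7,24.3,0],"twist": [0,0,0],"grip": 0},{"slide": [-18.7,24.3,0],"twist": [0,0,0],"grip": 0}])

```text
t: 5.42
eef_pos: [0.5442, 0.1472, 0.2146]
tcp_rot: [-3.141, 0.0, -2.902]
contact_force: [0.1, -0.5, -0.0]
width: 0.0004
```

>>> step_arm(motion=[{"slide": [0,0,32],"twist": [0,0,0],"grip": 0},{"slide": [0,0,32],"twist": [0,0,0],"grip": 0},{"slide": [0,0,32],"twist": [0,0,0],"grip": 0},{"slide": [0,0,0],"twist": [0,0,0],"grip": 0}])

```text
t: 5.75
eef_pos: [0.5388, 0.1451, 0.111]
tcp_rot: [3.141, -0.013, -2.901]
contact_force: [-2.0, -0.5, -1.7]
width: 0.0005
```

Run:
```python
from h import *
from plant import telemetry, read_camera, spotter
import cv2
o=telemetry.get_obs(); print(o["eef_pos"],o["tcp_rot"],o["t"])
im,d=read_camera("scene"); cv2.imwrite("pics/s2.png",cv2.resize(im[100:300,220:460],None,fx=3,fy=3))
```

```text
[0.53879557 0.14505842 0.11104437] [ 3.14059146 -0.01319533 -2.9010843 ] 5.75
```

View pics/s2.png

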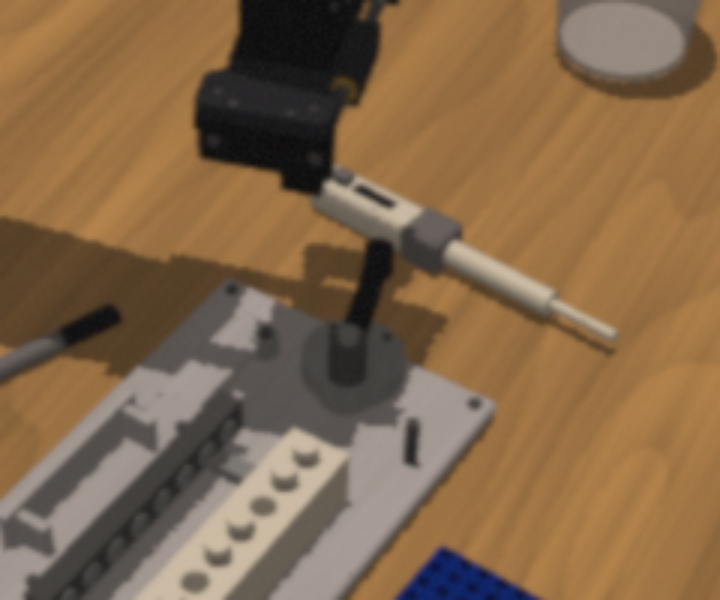

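>>> step_arm(motion=[{"slide": [0,0,0],"twist": [0,0,0],"grip": 0},{"slide": [0,0,0],"twist": [0,0,0],"grip": 0}])

```text
t: 5.97
eef_pos: [0.5455, 0.1458, 0.1214]
tcp_rot: [-3.141, 0.004, -2.901]
contact_force: [-0.1, 0.1, -0.0]
width: 0.0003
```

>>> step_arm(motion=[{"slide": [0,0,10],"twist": [0,0,0],"grip": 0},{"slide": [0,0,16],"twist": [0,0,0],"grip": 0},{"slide": [0,0,18],"twist": [0,0,0],"grip": 0},{"slide": [0,0,15],"twist": [0,0,0],"grip": 0},{"slide": [0,0,10],"twist": [0,0,0],"grip": 0},{"slide": [0,0,5],"twist": [0,0,0],"grip": 0},{"slide": [0,0,0],"twist": [0,0,0],"grip": 0},{"slide": [0,0,0],"twist": [0,0,0],"grip": 0}])

```text
t: 6.63
eef_pos: [0.5444, 0.1457, 0.0454]
tcp_rot: [-3.142, 0.001, -2.9]
contact_force: [0.3, 0.4, 0.6]
width: 0.0005
```

Run:
```python
from h import *
from plant import telemetry, read_camera, spotter
import cv2
o=telemetry.get_obs(); print(o["eef_pos"],o["tcp_rot"],o["t"])
im,d=read_camera("top"); cv2.imwrite("pics/t3.png",cv2.resize(im[190:350,170:430],None,fx=3,fy=3))
for t in ["cam_axis","lever_end"]:
    for x in spotter.pinpoint("top",t)[:2]: print(t,x["p"],x["position"],atz("top",x["position"],.049))
```

```text
[0.54440749 0.14569387 0.04542852] [-3.14153022e+00  1.19449662e-03 -2.90047720e+00] 6.6333
cam_axis 0.45 [263.2, 242.3] [0.58943955 0.09974996 0.049     ]
lever_end 0.53 [372.0, 242.6] [ 0.59071335 -0.11709546  0.049     ]
```

View pics/t3.png

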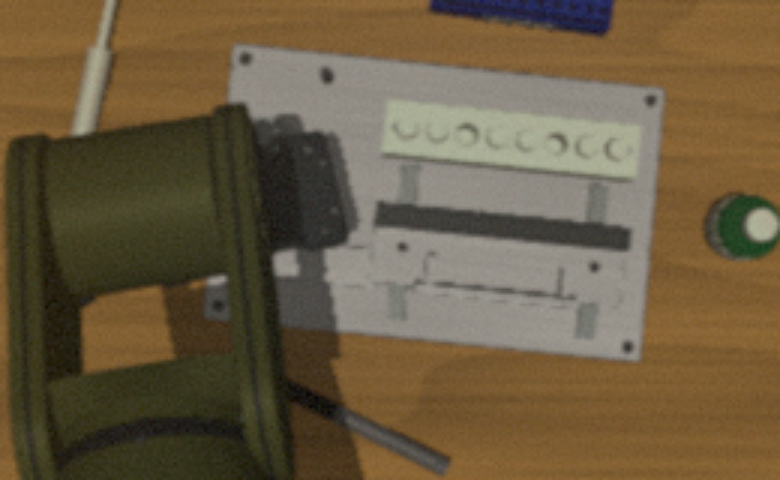

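>>> step_arm(motion=[{"slide": [-4,0,0],"twist": [0,0,0],"grip": 0},{"slide": [-4,0,0],"twist": [0,0,0],"grip": 0},{"slide": [-4,0,0],"twist": [0,0,0],"grip": 0},{"slide": [-3,0,0],"twist": [0,0,0],"grip": 0},{"slide": [0,0,0],"twist": [0,0,0],"grip": 0}])

```text
t: 7.2
eef_pos: [0.5592, 0.1494, 0.0449]
tcp_rot: [-3.142, 0.001, -2.9]
contact_force: [-0.1, -0.5, -0.4]
width: 0.0003
```

>>> step_arm(motion=[{"slide": [-3,0,0],"twist": [0,0,0],"grip": 0},{"slide": [-3,0,0],"twist": [0,0,0],"grip": 0}])

```text
t: 7.37
eef_pos: [0.5628, 0.1504, 0.0444]
tcp_rot: [3.141, -0.004, -2.9]
contact_force: [-7.4, -0.8, 6.8]
width: 0.0005
```

>>> step_arm(motion=[{"slide": [0,0,0],"twist": [0,0,0],"grip": 0},{"slide": [0,0,0],"twist": [0,0,0],"grip": 0}])

```text
t: 7.53
eef_pos: [0.5631, 0.1505, 0.0444]
tcp_rot: [3.141, -0.003, -2.9]
contact_force: [-4.7, -0.7, 3.3]
width: 0.0001
```

>>> step_arm(motion=[{"slide": [-5.9,1.4,0],"twist": [0,0,0.1],"grip": 0},{"slide": [-5.9,1.4,0],"twist": [0,0,0.1],"grip": 0},{"slide": [-5.9,1.4,0],"twist": [0,0,0.1],"grip": 0},{"slide": [-5.9,1.4,0],"twist": [0,0,0.1],"grip": 0}])

```text
t: 7.87
eef_pos: [0.5852, 0.1584, 0.0442]
tcp_rot: [-3.14, -0.005, 2.978]
contact_force: [-7.9, -1.0, 4.5]
width: 0.0008
```

```bash
cat > rel.py <<'E'
from h import *
from plant import telemetry
o=telemetry.get_obs(); y=o["tcp_rot"][2]; v=(o["eef_pos"][:2]-[.594,.0985])*1e3
print("t",o["t"],"F",o["contact_force"].round(1),"z",o["eef_pos"][2].round(4),"rel tool",(v@[np.cos(y),np.sin(y)]).round(1),(v@[np.sin(y),-np.cos(y)]).round(1),"cam if flat",(y+np.pi+np.pi/2+.084+np.pi)%(2*np.pi)-np.pi)
E
python3 rel.py
```

```text
t 7.8667 F [-7.9 -1.   4.5] z 0.0442 rel tool 18.5 57.6 cam if flat 1.4912038792523319
```

>>> step_arm(motion=[{"slide": [-5.9,1.4,0],"twist": [0,0,0.1],"grip": 0},{"slide": [-5.9,1.4,0],"twist": [0,0,0.1],"grip": 0},{"slide": [-5.9,1.4,0],"twist": [0,0,0.1],"grip": 0},{"slide": [-5.9,1.4,0],"twist": [0,0,0.1],"grip": 0},{"slide": [-5.9,1.4,0],"twist": [0,0,0.1],"grip": 0},{"slide": [-5.9,1.4,0],"twist": [0,0,0.1],"grip": 0},{"slide": [-5.9,1.4,0],"twist": [0,0,0.1],"grip": 0},{"slide": [-5.9,1.4,0],"twist": [0,0,0.1],"grip": 0}])

```text
t: 8.53
eef_pos: [0.6308, 0.1465, 0.0442]
tcp_rot: [-3.139, -0.004, 2.178]
contact_force: [-7.0, 2.7, 3.5]
width: 0.0006
```

```bash
python3 rel.py
```

```text
t 8.5333 F [-7.   2.7  3.5] z 0.0442 rel tool 18.5 57.6 cam if flat 0.690952731106
```

>>> step_arm(motion=[{"slide": [-5.9,1.4,0],"twist": [0,0,0.1],"grip": 0},{"slide": [-5.9,1.4,0],"twist": [0,0,0.1],"grip": 0},{"slide": [-5.9,1.4,0],"twist": [0,0,0.1],"grip": 0},{"slide": [-5.9,1.4,0],"twist": [0,0,0.1],"grip": 0},{"slide": [-5.9,1.4,0],"twist": [0,0,0.1],"grip": 0},{"slide": [-5.9,1.4,0],"twist": [0,0,0.1],"grip": 0},{"slide": [-5.0,1.2,0],"twist": [0,0,0.085],"grip": 0},{"slide": [0,0,0],"twist": [0,0,0],"grip": 0}])

```text
t: 9.2
eef_pos: [0.6533, 0.1119, 0.0442]
tcp_rot: [-3.14, -0.003, 1.494]
contact_force: [-1.9, 3.9, 0.1]
width: 0.0004
```

```bash
python3 rel.py
```

```text
t 9.2 F [-1.9  3.9  0.1] z 0.0442 rel tool 17.9 58.1 cam if flat 0.007267720496038521
```

>>> step_arm(motion=[{"slide": [8,0,0],"twist": [0,0,0],"grip": 0},{"slide": [15,0,0],"twist": [0,0,0],"grip": 0},{"slide": [5,0,-15],"twist": [0,0,0],"grip": 0},{"slide": [0,0,-30],"twist": [0,0,0],"grip": 0},{"slide": [0,0,-35],"twist": [0,0,0],"grip": 0},{"slide": [0,0,-20],"twist": [0,0,0],"grip": 0},{"slide": [0,0,-6],"twist": [0,0,0],"grip": 0},{"slide": [0,0,0],"twist": [0,0,0],"grip": 0}])

```text
t: 9.87
eef_pos: [0.6578, 0.1396, 0.1546]
tcp_rot: [3.135, -0.001, 1.499]
contact_force: [0.4, -0.4, 0.8]
width: 0.0005
```

Run:
```python
from h import *
from plant import telemetry, read_camera, spotter
import cv2
o=telemetry.get_obs(); print(o["eef_pos"],o["tcp_rot"],o["t"])
for n in ["scene","wrist"]:
    im,d=read_camera(n); cv2.imwrite(f"pics/{n}4.png",cv2.resize(im[150:380,180:440],None,fx=2.6,fy=2.6) if n=="scene" else im)
    T=wrist_T(o)
    for t,z in [("cam_axis",.049),("lever_end",.049),("push_face",.04)]:
        for x in spotter.pinpoint(n,t)[:1]: print(n,t,x["p"],x["position"],watz(T,x["position"],z) if n=="wrist" else atz(n,x["position"],z))
```

```text
[0.65778742 0.13962188 0.15461631] [ 3.13525888e+00 -1.20587119e-03  1.49864783e+00] 9.8667
scene cam_axis 0.72 [337.4, 218.4] [0.59942227 0.09743047 0.049     ]
scene lever_end 0.73 [379.3, 235.0] [0.67721125 0.09640118 0.049     ]
scene push_face 0.9 [241.4, 254.9] [ 0.49816874 -0.0423448   0.04      ]
wrist cam_axis 0.78 [258.2, 292.0] [0.60040019 0.09470226 0.049     ]
wrist lever_end 0.71 [345.1, 290.0] [0.67927027 0.09069983 0.049     ]
wrist push_face 0.67 [176.9, 412.9] [ 0.49526761 -0.04244561  0.04      ]
```

View pics/scene4.png

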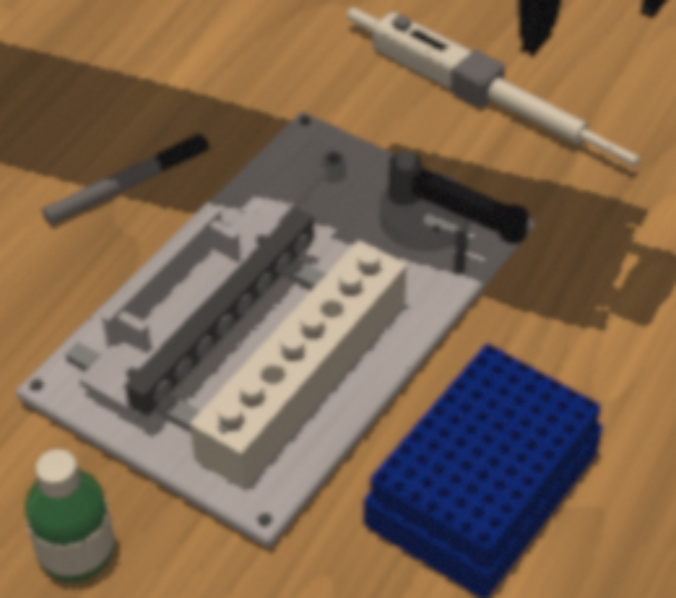

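View pics/wrist4.png

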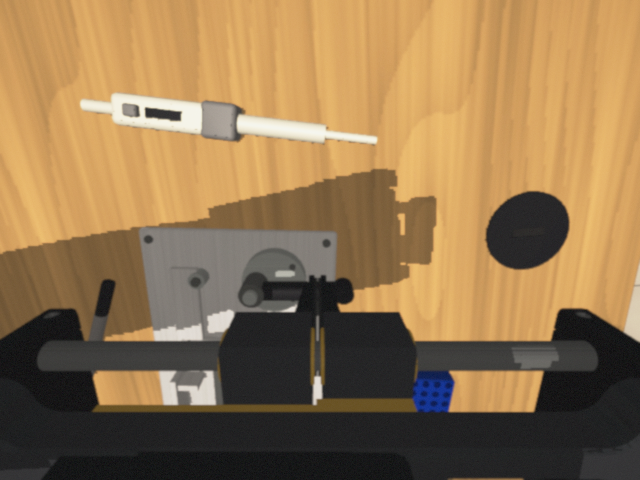

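>>> step_arm(motion=[{"slide": [-24,-22,0],"twist": [0,0,0],"grip": 0},{"slide": [-24,-22,0],"twist": [0,0,0],"grip": 0},{"slide": [-24,-22,0],"twist": [0,0,0],"grip": 0},{"slide": [-24,-22,0],"twist": [0,0,0],"grip": 0},{"slide": [-24,-22,0],"twist": [0,0,0],"grip": 0},{"slide": [-24,-22,0],"twist": [0,0,0],"grip": 0},{"slide": [-24,-22,0],"twist": [0,0,0],"grip": 0},{"slide": [-24,-22,0],"twist": [0,0,0],"grip": 0}])

```text
t: 10.93
eef_pos: [0.4648, -0.0407, 0.1501]
tcp_rot: [-3.141, 0.0, 1.498]
contact_force: [-0.7, -0.2, 0.0]
width: 0.0005
```

>>> step_arm(motion=[{"slide": [0,0,0],"twist": [0,0,-0.12],"grip": 0},{"slide": [0,0,0],"twist": [0,0,-0.12],"grip": 0},{"slide": [0,0,0],"twist": [0,0,-0.12],"grip": 0},{"slide": [0,0,0],"twist": [0,0,-0.12],"grip": 0},{"slide": [0,0,0],"twist": [0,0,-0.12],"grip": 0},{"slide": [0,0,0],"twist": [0,0,-0.12],"grip": 0},{"slide": [0,0,0],"twist": [0,0,-0.12],"grip": 0},{"slide": [0,0,0],"twist": [0,0,-0.12],"grip": 0}])

```text
t: 11.6
eef_pos: [0.4661, -0.04, 0.1502]
tcp_rot: [-3.141, -0.001, 2.464]
contact_force: [-0.0, -0.3, -0.1]
width: 0.0001
```

>>> step_arm(motion=[{"slide": [0,0,0],"twist": [0,0,-0.12],"grip": 0},{"slide": [0,0,0],"twist": [0,0,-0.12],"grip": 0},{"slide": [0,0,0],"twist": [0,0,-0.12],"grip": 0},{"slide": [0,0,0],"twist": [0,0,-0.12],"grip": 0},{"slide": [0,0,0],"twist": [0,0,-0.12],"grip": 0},{"slide": [0,0,0],"twist": [0,0,0],"grip": 0}])

```text
t: 12.1
eef_pos: [0.4661, -0.04, 0.1503]
tcp_rot: [3.142, -0.001, 3.06]
contact_force: [-0.8, 0.5, -0.2]
width: 0.0005
```

Run:
```python
from h import *
from plant import telemetry, read_camera, spotter
import cv2
o=telemetry.get_obs(); print(o["eef_pos"],o["tcp_rot"],o["t"])
for n in ["scene","top"]:
    im,d=read_camera(n); cv2.imwrite(f"pics/{n}5.png",cv2.resize(im[150:380,180:440],None,fx=2.6,fy=2.6))
    for t,z in [("cam_axis",.049),("lever_end",.049),("push_face",.04)]:
        for x in spotter.pinpoint(n,t)[:1]: print(n,t,x["p"],x["position"],atz(n,x["position"],z))
```

```text
[ 0.46610954 -0.04000075  0.15026131] [ 3.14156742e+00 -6.38277679e-04  3.05954885e+00] 12.1
scene cam_axis 0.82 [336.1, 217.3] [0.59630749 0.09869636 0.049     ]
scene lever_end 0.6 [376.2, 234.6] [0.67237512 0.09477552 0.049     ]
scene push_face 0.97 [240.1, 253.7] [ 0.49491349 -0.04118708  0.04      ]
top cam_axis 0.82 [265.5, 237.0] [0.60004064 0.09532983 0.049     ]
top lever_end 0.71 [270.3, 202.2] [0.6698491  0.08665921 0.049     ]
top push_face 0.82 [335.9, 287.8] [ 0.50015496 -0.04576772  0.04      ]
```

View pics/scene5.png

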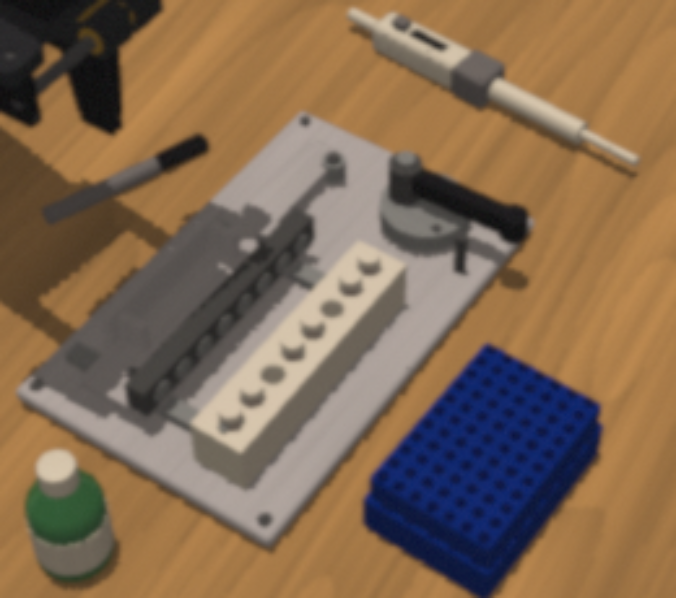

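>>> step_arm(motion=[{"slide": [0,0,14],"twist": [0,0,0],"grip": 0},{"slide": [0,0,20],"twist": [0,0,0],"grip": 0},{"slide": [0,0,22],"twist": [0,0,0],"grip": 0},{"slide": [0,0,22],"twist": [0,0,0],"grip": 0},{"slide": [0,0,18],"twist": [0,0,0],"grip": 0},{"slide": [0,0,12],"twist": [0,0,0],"grip": 0},{"slide": [0,0,7],"twist": [0,0,0],"grip": 0},{"slide": [0,0,0],"twist": [0,0,0],"grip": 0}])

```text
t: 13.17
eef_pos: [0.465, -0.0397, 0.034]
tcp_rot: [3.141, -0.003, 3.057]
contact_force: [0.0, 0.3, 0.2]
width: 0.0002
```

>>> step_arm(motion=[{"slide": [-4,0,0],"twist": [0,0,0],"grip": 0},{"slide": [-4,0,0],"twist": [0,0,0],"grip": 0},{"slide": [-4,0,0],"twist": [0,0,0],"grip": 0},{"slide": [-4,0,0],"twist": [0,0,0],"grip": 0},{"slide": [0,0,0],"twist": [0,0,0],"grip": 0}])

```text
t: 13.58
eef_pos: [0.4839, -0.0416, 0.0367]
tcp_rot: [-3.141, 0.002, 3.058]
contact_force: [0.7, -0.2, 0.0]
width: 0.0007
```

>>> step_arm(motion=[{"slide": [-3,0,0],"twist": [0,0,0],"grip": 0},{"slide": [-3,0,0],"twist": [0,0,0],"grip": 0},{"slide": [-3,0,0],"twist": [0,0,0],"grip": 0},{"slide": [-3,0,0],"twist": [0,0,0],"grip": 0}])

```text
t: 13.92
eef_pos: [0.494, -0.0423, 0.0356]
tcp_rot: [-3.142, -0.001, 3.058]
contact_force: [-4.0, -0.7, 3.4]
width: 0.0006
```

>>> step_arm(motion=[{"slide": [-3,0,0],"twist": [0,0,0],"grip": 0},{"slide": [-3,0,0],"twist": [0,0,0],"grip": 0},{"slide": [-3,0,0],"twist": [0,0,0],"grip": 0},{"slide": [-3,0,0],"twist": [0,0,0],"grip": 0}])

```text
t: 14.25
eef_pos: [0.5064, -0.0435, 0.0356]
tcp_rot: [-3.141, -0.0, 3.058]
contact_force: [-2.8, -0.3, 2.8]
width: 0.0
```

>>> step_arm(motion=[{"slide": [-3,0,0],"twist": [0,0,0],"grip": 0},{"slide": [-3,0,0],"twist": [0,0,0],"grip": 0}])

```text
t: 14.42
eef_pos: [0.5124, -0.044, 0.0356]
tcp_rot: [-3.141, -0.0, 3.058]
contact_force: [-2.8, -1.7, 3.1]
width: 0.0003
```

>>> step_arm(motion=[{"slide": [-2,0,0],"twist": [0,0,0],"grip": 0},{"slide": [-2,0,0],"twist": [0,0,0],"grip": 0},{"slide": [-2,0,0],"twist": [0,0,0],"grip": 0}])

```text
t: 14.67
eef_pos: [0.5183, -0.0445, 0.0356]
tcp_rot: [-3.141, -0.0, 3.058]
contact_force: [-2.8, -1.7, 0.6]
width: 0.0006
```

>>> step_arm(motion=[{"slide": [-2,0,0],"twist": [0,0,0],"grip": 0}])

```text
t: 14.75
eef_pos: [0.5182, -0.0445, 0.0355]
tcp_rot: [-3.141, -0.006, 3.058]
contact_force: [-14.4, -1.7, 13.5]
width: 0.0005
```

>>> step_arm(motion=[{"slide": [-2,0,0],"twist": [0,0,0],"grip": 0}])

```text
t: 14.83
eef_pos: [0.5183, -0.0445, 0.0355]
tcp_rot: [-3.141, -0.012, 3.058]
contact_force: [-23.1, -0.4, 19.2]
width: 0.0003
```

>>> step_arm(motion=[{"slide": [0,0,0],"twist": [0,0,0],"grip": 0},{"slide": [4,0,0],"twist": [0,0,0],"grip": 0},{"slide": [8,0,0],"twist": [0,0,0],"grip": 0},{"slide": [12,0,0],"twist": [0,0,0],"grip": 0},{"slide": [10,0,0],"twist": [0,0,0],"grip": 0},{"slide": [5,0,-10],"twist": [0,0,0],"grip": 0},{"slide": [0,0,-25],"twist": [0,0,0],"grip": 0},{"slide": [0,0,-30],"twist": [0,0,0],"grip": 0}])

```text
t: 15.5
eef_pos: [0.4809, -0.0407, 0.099]
tcp_rot: [3.14, -0.004, 3.058]
contact_force: [0.1, -0.3, 0.5]
width: 0.0003
```

>>> step_arm(motion=[{"slide": [0,0,-30],"twist": [0,0,0],"grip": 0},{"slide": [20,0,-20],"twist": [0,0,0],"grip": 0},{"slide": [20,0,-5],"twist": [0,0,0],"grip": 0},{"slide": [10,0,0],"twist": [0,0,0],"grip": 0},{"slide": [0,0,0],"twist": [0,0,0],"grip": 0},{"slide": [0,0,0],"twist": [0,0,0],"grip": 0}])

```text
t: 16.0
eef_pos: [0.4335, -0.0371, 0.1557]
tcp_rot: [3.141, 0.002, 3.058]
contact_force: [0.2, -0.3, 0.5]
width: 0.0007
```

Run:
```python
from h import *
from plant import telemetry, read_camera, spotter
import cv2
o=telemetry.get_obs(); print(o["eef_pos"],o["contact_force"],o["t"])
for n in ["scene","top"]:
    im,d=read_camera(n); cv2.imwrite(f"pics/{n}6.png",cv2.resize(im[150:380,180:440],None,fx=2.6,fy=2.6))
    for t,z in [("cam_axis",.049),("lever_end",.049),("push_face",.04),("magnet_face",.041),("reagent",0),("cooler",0),("pipette",0),("marker",0)]:
        for x in spotter.pinpoint(n,t)[:1]: print(n,t,x["p"],x["position"],atz(n,x["position"],z))
```

```text
[ 0.43346689 -0.0370515   0.1557121 ] [ 0.20016352 -0.33971269  0.48575688] 16.0
scene cam_axis 0.81 [335.7, 218.2] [0.59670103 0.09647651 0.049     ]
scene lever_end 0.98 [375.9, 235.0] [0.67232426 0.09371926 0.049     ]
scene push_face 0.73 [288.2, 269.8] [ 0.57997609 -0.03320566  0.04      ]
scene reagent 0.94 [207.5, 361.9] [ 5.47380773e-01 -2.13801674e-01 -1.11022302e-16]
scene cooler 0.78 [363.2, 335.2] [ 0.72739097 -0.06202086  0.        ]
scene pipette 0.71 [366.8, 186.0] [0.58727943 0.24472268 0.        ]
top cam_axis 0.84 [265.6, 241.6] [0.59087479 0.09501514 0.049     ]
top lever_end 0.74 [362.1, 244.1] [ 0.58753782 -0.09724743  0.049     ]
top push_face 0.67 [333.9, 271.9] [ 0.53188899 -0.04163385  0.04      ]
top magnet_face 0.79 [340.6, 246.6] [ 0.58272958 -0.05484147  0.041     ]
top reagent 0.86 [409.1, 263.7] [ 0.55099725 -0.20129718  0.        ]
top cooler 0.59 [346.5, 177.7] [ 0.7309233 -0.0698528  0.       ]
top pipette 0.6 [196.6, 241.2] [0.59427162 0.24036502 0.        ]
top marker 0.63 [294.4, 332.4] [0.40799996 0.03668576 0.        ]
```

View pics/scene6.png

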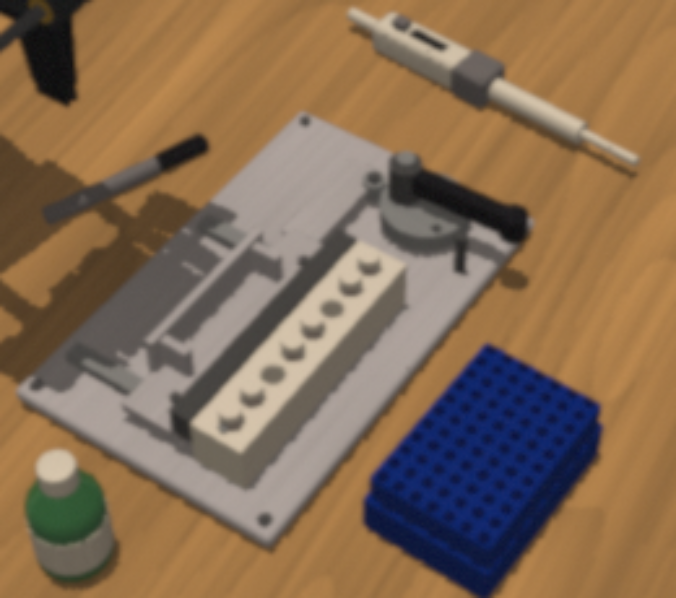

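View pics/top6.png

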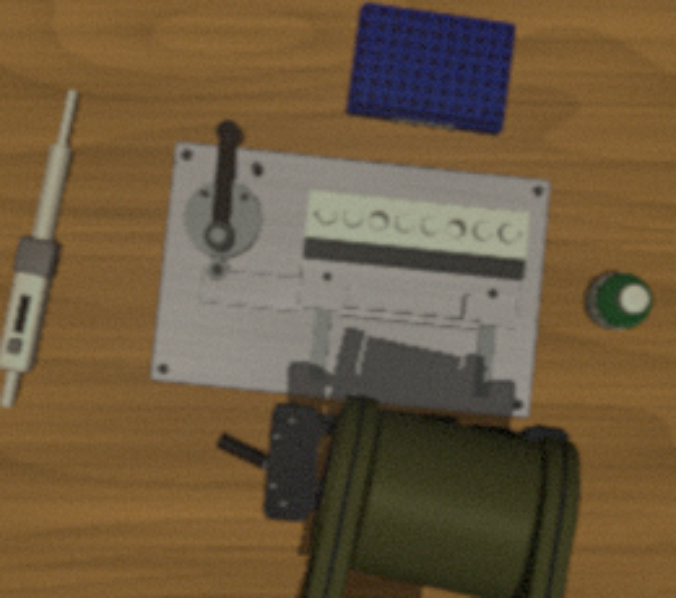

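The magnet bar sits flush against the tube block, the lever points forward, and the tubes and bystanders look undisturbed, so I'm handing the job in.

```bash
python3 -c "
from plant import finish_job
print(finish_job())"
```

```text
the job is handed in; nothing more can be done
None
```

I turned the cam lever clockwise to straight forward with the shut fingers. Then I pushed the magnet slide by its push plate until it met the hard stop, backed the arm off clear of everything, and handed the job in at about 17 s.

**Slide:** the TCP stopped moving at x = 0.518 m while the push force rose to about 23 N. The push face moved from about x = 0.497 to 0.532 m in the top view, roughly 34 mm, and both pictures show the magnet bar flush with the tube block.

**Lever:** it reads within about 0.1 rad of straight forward, with the roller at the cam's low side. In both pictures the six tubes look seated. The bystanders stayed within about 7 mm of where they were first measured.

**Checks that disagreed:**
- The scene camera's last push-face reading (x = 0.580) was wrong, with the point placed on the block.
- The top camera's last lever-end reading was also wrong, with the point placed on the magnet bar.
- I set both aside for the pictures, the force and the other camera.
- The marker was partly hidden under the arm in the last top view, but its position still matched the start.

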